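# Unbolt the lid of the token organizer

### The job

Unlock the upper clear organizer on the cart so that the glass gems can be put back into it later. With a fingertip, turn the orange locking disc by its lever until its slot lines up with the brass bolt, then push the bolt by its black tab out of the keeper and through the slot until it stops, and take the hand away. Only push, never pinch the lever or the bolt's tab; leave the lid shut, and do not move the gems and the red mallet.

Things in the scene. Friction and masses are not known exactly. Their poses are not given: they have to be found in the camera images.
- organizers: Two clear compartment boxes stacked, clipped fast to the cart. Together 229 mm (x) by 356 mm (y) by 102 mm high; origin under the centre, on the cart top. x points from the front (blue clips) to the back (dark hinge pins), y along the long side to the end with the steel keeper. The lid top is flat, 102 mm up. Keeper: staple at x -50, y 180 to 193 mm, 30 mm wide, 18 mm higher than the lid top
- lid (a joint): Hinge of the upper lid at its back edge: 0 shut, grows as the front edge rises (rad). Held by the bolt while that is in the keeper; later only by its 0.3 kg weight
- disc (a joint): Angle of the orange locking disc (rad): 0 when its slot lies along the bolt and its lever points along the organizers' +x (to the back); positive counter-clockwise seen from above; range -1.6 to 0.6. Starts at -1.45 to -0.7 (lever roughly to -y), so it is to be turned counter-clockwise. Stays where it is left; takes about 1.1 N at the lever's tab
- disc_axis (a point): Point on the disc's upright axis at the top of the disc, 14 mm above the lid top (x -50, y 0 mm of the organizers). Disc 64 mm across; two raised half-moons with an 18 mm wide slot between them, white lines along the slot's edges. More than about 0.2 rad out of line the bolt is blocked; nearer, its round nose centres the disc
- lever_tab (a point): Centre of the upright orange tab at the end of the disc's lever, 55 mm from the disc's axis and 25 mm above the lid top. Tab 18 mm along the radius, 8 mm thick across it (the direction of turning), from 9 to 42 mm above the lid top. The lever arm below it is 14 mm wide and reaches 64 mm from the axis, its top 9 mm above the lid
- lever_back: The half (4 mm) of the lever's tab on the clockwise side, the face to push; origin on the level of the lid top, 55 mm from the disc's axis
- lever_front: The other half (4 mm) of the lever's tab, on the counter-clockwise side; pressing on both halves at once is pinching
- bolt (a joint): Slide of the brass bolt (m): 0 fully home in the keeper, grows as it moves along -y of the organizers, out of the keeper and through the disc; 0.085 is the stop, where its tab meets the strap. Starts at 0 to 0.003; friction about 2 N, stays where it is left
- bolt_tab (a point): Centre of the black upright tab on the bolt, 27 mm above the lid top (x -50, y 150 mm of the organizers when the bolt is home). Tab 24 mm along x, 8 mm thick along y, from 15 to 42 mm above the lid top. The bolt under it: 14 mm wide, its top 12 mm above the lid, between rails 8 mm high, from y 38 (round end) to 190 mm when home
- bolt_back: The half (4 mm) of the bolt's tab on the keeper side (+y), the face to push; origin on the level of the lid top
- bolt_front: The other half (4 mm) of the bolt's tab, on the disc side (-y); pressing on both halves at once is pinching
- gem0: Amber glass gem, flat-bottomed dome 23 mm across and 10 mm high, loose on the cart beside the keeper end. Origin: centre of the underside
- gem1: Green glass gem, same size, loose beside it
- gem2: Blue glass gem, same size, loose beside it
- mallet: Red wooden mallet lying on the cart in front of the organizers: head 62 mm long along its y, 30 mm across; handle 11 mm thick, reaching 195 mm along its x. Origin: on the cart under the middle of the head

How it is judged:
By the outcome, as a careful person would: the job done as asked, in the order asked, and still so for the second after the job is handed in, with the robot touching nothing.
It also fails if it takes over 50 s, if anything falls off the work surface, if the arm or the gripper's body presses on something with over 40 N, if the wrist force passes 120 N, or if a joint passes its speed limit or range.

### The arm

A 7-joint arm with a two-finger parallel gripper is mounted at the origin on the work surface. World frame = base frame: x ahead of the robot, y to its left, z up, the work surface at z = 0. Lengths are in mm, angles in rad, forces in N, time in s.
With the tool pointing down it reaches from about 400 to 900 mm from the base axis. Payload 5.6 kg.
Tool frame: the origin (TCP) lies midway between the tips of the shut fingers; the grasp point (between the pads) lies 19 mm behind it; z points along the fingers, y is the line along which they close (so a half turn about z gives the same grasp; the last joint's range is limited). The gripper opens to 92 mm and grips with 3 to 60 N. Pads are 20 mm wide; open, the fingers measure 128 mm over their backs; the gripper's body (75 mm by 189 mm) begins 69 mm behind the grasp point.
Start: joints at [1.164, 0.468, -0.012, 1.603, 0.006, 1.071, -0.056], TCP at [231.248, -607.481, 214.592] pointing down, gripper open.
Joint ranges: [-2.53, 2.53], [-0.31, 2.02], [-1.57, 1.55], [0.28, 2.44], [-1.29, 4.43], [0.15, 1.84], [-2.92, 2.92]. Speed limits (rad/s): [2.57, 2.57, 3.14, 3.14, 3.14, 3.14, 3.14].

### API

Orientations are given as a rotation vector (axis times angle).
In Python, from cell import robot, grip, kin, viewer gives the robot as it stands. Calls block until the motion is done:
- robot.movep(position, orientation): joint-space move of the TCP to a pose.
- robot.servo_line(position, feed=150, rotation=None): straight line of the TCP; rotation=None keeps the orientation; feed is the mean speed in mm/s.
- robot.goto_joints(angles): joint-space move.
- grip(opening, newtons=None): opening from 0.0 (shut) to 1.0 (fully open); newtons is the grip in N (None keeps the last); returns when the fingers have stopped.
- robot.hold(seconds).
- kin.ik(position, orientation): joint angles nearest the present ones, or None.
- robot.observe(): the state.
- viewer.read_camera(name): name is "side" or "top" or "wrist"; returns the picture (400x640x3 uint8, red, green, blue); there is no depth.
- viewer.camera_info(name): a dict with "camera_matrix" (3x3 intrinsics, pixels), "R" (3x3) and "t" (3): a world point X has camera coordinates R X + t. Camera axes: x right, y down, z forward; pixel columns grow to the right and rows downward; lengths in mm; the calibration is good to about 2 mm. The wrist camera is an equidistant fisheye: a pixel r from the principal point sees the ray r / f radians off the axis. A picture is of the moment at which its call begins: read the wrist's pose just before it. camera_info takes no time and is no camera call; for the wrist camera it gives the pose at the moment of the call.
A pose or a line that the arm cannot do raises robot.IKError and nothing moves.
- robot.job_done(): hands the job in; it is judged then, once.
Trained networks look in the newest picture that a camera, given by its name, has taken for a name from the list of things; names that differ only in an ending like _2 or _b are one class to them, and where a whole thing is asked for, a point or a joint stands for the part that bears it (a point fixed in the world has none). Each returns a list of dicts, best first, with "confidence" (0 to 1); they miss things now and then, are a little off and sometimes report something else, mostly with a low value. They report only what shows in the picture. A call takes as long as a camera call.
- viewer.silhouettes(name, camera): "mask" (400x640 bool, what is visible of it).
- viewer.pinpoint(name, camera): "at" ([x, y, z] in mm, in the coordinates of the camera as it stood for that picture, good to about 4 mm: a listed point, or the origin of a listed thing).
The state is a dict: "t": time; "joints": joint angles; "joint_velocities": joint speeds; "joint_torque": joint torques, N m; "tcp_pos": TCP position; "tcp_rot": TCP orientation; "contact_force": force on the tool from outside, world axes, zero at the start; "wrist_torque": the same for the moment, N m; "grip_width": opening from 0.0 (shut) to 1.0 (fully open); "grip_force": force on a finger pad.
Only numpy, scipy, OpenCV 4.12 (cv2) and the standard library are available. Lean on these libraries where they do the work, as an engineer would, in place of code of your own. Each camera call takes 0.05 s, during which the arm holds its last target. There are 200 camera calls.

## Working session

There is one attempt and no reset: what is moved stays moved. The work goes in short steps, each a Python script; the robot and the scene stay as the last script left them, time stands still between calls to the robot, and variables do not carry over. Pictures are saved under pics/ and viewed, at most 10 in all, crops included, and the job is handed in when it is done.

```bash
mkdir -p pics; cat > h.py <<'E'
import numpy as np, cv2
from cell import robot, grip, kin, viewer
def world(cam, name):
    ci=viewer.camera_info(cam); R=np.array(ci["R"]);t=np.array(ci["t"])
    return [(round(d["confidence"],2),(R.T@(np.array(d["at"])-t)).round(1)) for d in viewer.pinpoint(name,cam)[:2]]
E
python3 - <<'E'
from h import *
for c in ["top","side","wrist"]:
    im=viewer.read_camera(c); cv2.imwrite(f"pics/{c}0.png",im[:,:,::-1])
    print(c)
    for n in ["organizers","disc_axis","lever_tab","bolt_tab","gem0","gem1","gem2","mallet"]:
        print(n,world(c,n))
o=robot.observe();print(o["t"],o["tcp_rot"])
ci=viewer.camera_info("top");print(ci)
E
```

```text
top
organizers [(0.63, array([599.6, -94.2,  -6.1])), (0.57, array([595.1,  61.9, 128.7]))]
disc_axis [(0.69, array([551.3, -87.4, 114.7]))]
lever_tab [(0.85, array([ 566.5, -139.3,  124.5])), (0.42, array([ 566.8, -138.3,  101.6]))]
bolt_tab [(0.86, array([593. ,  62.3, 127.7]))]
gem0 [(0.64, array([650.9, 137.4,  -2.3])), (0.56, array([725.5,  98.7,   2.6]))]
gem1 [(0.64, array([650.9, 137.4,  -2.3])), (0.56, array([725.5,  98.7,   2.6]))]
gem2 [(0.64, array([650.9, 137.4,  -2.3])), (0.56, array([725.5,  98.7,   2.6]))]
mallet [(0.87, array([476.2,  24.2,   3.3]))]
side
organizers []
disc_axis [(0.57, array([553. , -83.5, 111.4]))]
lever_tab [(0.81, array([ 567.8, -138.3,  125.9]))]
bolt_tab [(0.58, array([589.1,  56. , 130.5]))]
gem0 [(0.58, array([647.3, 134.6,  -0.7])), (0.41, array([588.4, 150.6,   0.6]))]
gem1 [(0.58, array([647.3, 134.6,  -0.7])), (0.41, array([588.4, 150.6,   0.6]))]
gem2 [(0.58, array([647.3, 134.6,  -0.7])), (0.41, array([588.4, 150.6,   0.6]))]
mallet [(0.76, array([465.5,  24.3,  -3. ]))]
wrist
organizers []
disc_axis []
lever_tab []
bolt_tab []
gem0 []
gem1 []
gem2 []
mallet []
1.35 [ 3.08974353e+00  5.68187035e-01 -3.12136350e-05]
{'camera_matrix': array([[493.6756265 ,   0.        , 321.6887726 ],
       [  0.        , 493.6756265 , 203.87746104],
       [  0.        ,   0.        ,   1.        ]]), 'R': array([[ 5.43578790e-03, -9.99383282e-01, -3.46916052e-02],
       [-9.85750164e-01,  4.77624378e-04, -1.68215296e-01],
       [ 1.68128124e-01,  3.51116382e-02, -9.85139638e-01]]), 't': array([ 77.56202787, 583.63183716, 783.44700677])}
```

View pics/top0.png

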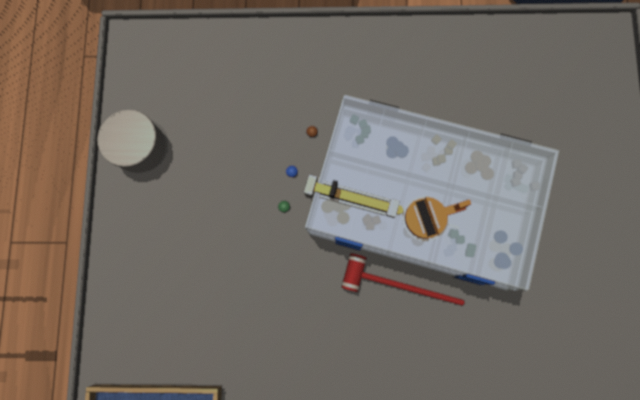

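View pics/side0.png

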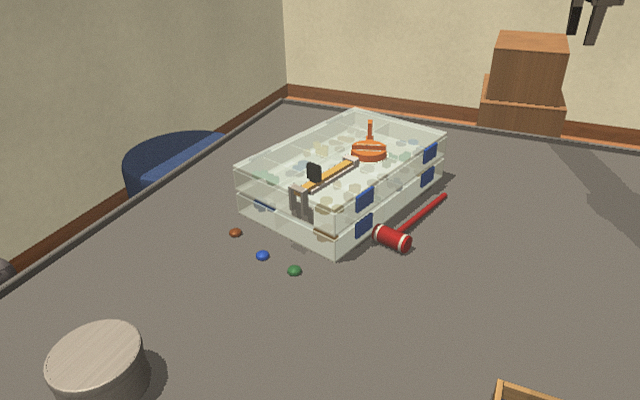

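The top view shows the organizer's lid corners near (344,97), (556,150), (527,289) and (306,230). The disc is at (427,217), its lever tab at (462,205) and the bolt tab at (334,189). The gems are left of the keeper and the mallet is below. The side view agrees, with the bolt tab at (314,172) and the lever at (370,130).

```bash
cat >> h.py <<'E'
def back(cam,uv,z):
    ci=viewer.camera_info(cam);K=np.array(ci["camera_matrix"]);R=np.array(ci["R"]);t=np.array(ci["t"])
    d=R.T@np.linalg.inv(K)@[*uv,1]; c=-R.T@t
    return c+d*(z-c[2])/d[2]
def proj(cam,X):
    ci=viewer.camera_info(cam);K=np.array(ci["camera_matrix"]);R=np.array(ci["R"]);t=np.array(ci["t"])
    p=K@(R@np.array(X)+t); return p[:2]/p[2]
E
python3 - <<'E'
from h import *
P=[back("top",p,102)[:2] for p in [(344,97),(556,150),(527,289),(306,230)]]
print(np.round(P,1)); c=np.mean(P,0)
L=[np.linalg.norm(P[i]-P[(i+1)%4]).round(1) for i in range(4)]
y=P[0]-P[1]+P[3]-P[2]; yaw=-np.arctan2(y[0],y[1]); print(c,L,yaw)
cy,sy=np.cos(yaw),np.sin(yaw);R=np.array([[cy,-sy],[sy,cy]])
print("disc",c+R@[-50,0],"bolt",c+R@[-50,150])
for n in ["disc","bolt_tab","lever_tab"]:
  for cam in ["top","side"]:
    for d in viewer.silhouettes(n,cam)[:1]:
        m=d["mask"]; v,u=np.nonzero(m); print(n,cam,d["confidence"],u.mean().round(1),v.mean().round(1),m.sum(),u.min(),u.max(),v.min(),v.max())
for a in range(2):
  for cam in ["top","side"]:
    viewer.read_camera(cam)
    print(cam,[world(cam,n)[:1] for n in ["disc_axis","lever_tab","bolt_tab","organizers"]])
im=viewer.read_camera("top");cv2.imwrite("pics/crop.png",cv2.resize(im[85:300,290:570,::-1],None,fx=2.7,fy=2.7,interpolation=cv2.INTER_CUBIC))
E
```

```text
[[ 752.8   41.5]
 [ 661.3 -294.6]
 [ 443.5 -235.3]
 [ 533.   101.6]]
[597.65703346 -96.68857105] [np.float64(348.3), np.float64(225.7), np.float64(348.7), np.float64(227.8)] -0.26279499015686675
disc [549.37365012 -83.69954132] bolt [588.34073933  61.1506087 ]
disc top 0.84 429.8 215.6 1626 405 470 196 238
disc side 0.56 368.9 147.7 736 351 386 119 161
bolt_tab top 0.96 351.2 195.9 785 313 402 181 213
bolt_tab side 0.91 321.8 173.5 696 294 352 159 195
lever_tab top 0.75 430.6 215.5 1692 405 470 196 237
lever_tab side 0.89 369.0 148.4 670 351 386 121 160
top [[(0.61, array([552.8, -87.5, 114.5]))], [(0.78, array([ 570. , -138.7,  126.8]))], [(0.74, array([593.8,  65.4, 127.4]))], [(0.81, array([600.3, -95. ,  -4.3]))]]
side [[(0.57, array([551.8, -84.1, 113.1]))], [(0.58, array([ 564.5, -136.3,  127.1]))], [(0.91, array([588.3,  57.2, 133.7]))], []]
top [[(0.94, array([552.3, -86.3, 116.8]))], [(0.89, array([ 568.2, -136.7,  127.3]))], [(0.95, array([594. ,  63.6, 125.2]))], [(0.71, array([598.5, -95.8,  -4.8]))]]
side [[(0.81, array([555.1, -86.3, 111.5]))], [(0.88, array([ 566.7, -135.9,  126.8]))], [(0.76, array([590.1,  55. , 130.8]))], []]
```

View pics/crop.png

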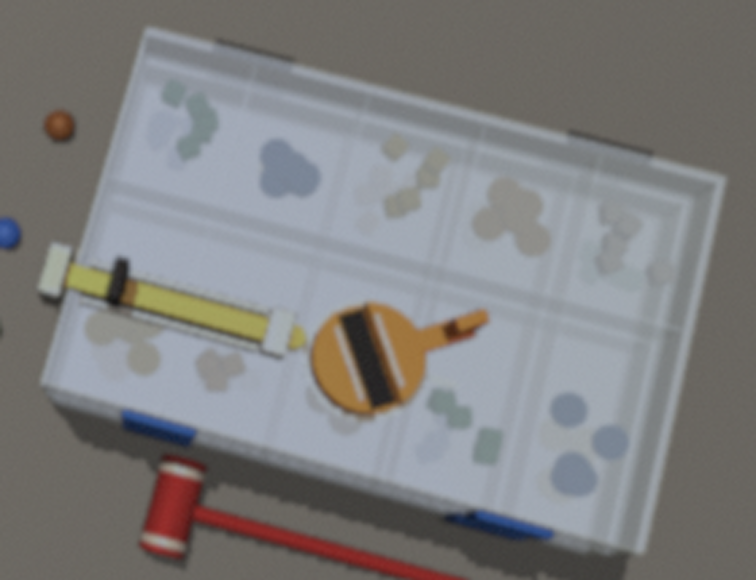

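The crop shows the disc's slot nearly across the bolt, with the lever at crop (487,318) and the bolt home with its nose just left of the disc. The two measurements agree: disc axis about (551,-85), yaw about -0.26, lever about -1.02 rad. Next I turn the disc with the shut fingers.

```bash
cat >> h.py <<'E'
from scipy.spatial.transform import Rotation as Ro
C=np.array([551.5,-85.3]); YAW=-0.261
def down(phi): return (Ro.from_euler("z",phi)*Ro.from_euler("x",np.pi)).as_rotvec()
def fin(th,off,z,sgn,r=57):
    w=th+YAW; p=C+r*np.array([np.cos(w),np.sin(w)])-off*np.array([-np.sin(w),np.cos(w)])
    return np.array([*p,z]), down(w+sgn*np.pi/2)
def org(x,y,z): 
    c,s=np.cos(YAW),np.sin(YAW); return np.array([*(C+np.array([[c,-s],[s,c]])@[x+50,y]),102+z])
def st(): 
    o=robot.observe(); return round(o["t"],2),np.round(o["tcp_pos"],1),np.round(o["contact_force"],1)
E
python3 - <<'E'
from h import *
for s in (1,-1):
    for a in [fin(-1.02,30,220,s),fin(-1.02,30,121,s),fin(0,14,121,s),(org(-50,175,26),down(YAW+s*np.pi/2)),(org(-50,70,26),down(YAW+s*np.pi/2))]:
        q=kin.ik(*a); print(s,None if q is None else np.round(q,2))
s=min((1,-1),key=lambda s: np.abs(kin.ik(*fin(-1.02,30,220,s))[6]))
grip(0.0,10)
robot.movep(*fin(-1.02,30,220,s)); print(s,st())
robot.servo_line(fin(-1.02,30,121,s)[0],feed=120); print(st())
for off in (22,18,14):
    robot.servo_line(fin(-1.02,off,121,s)[0],feed=30); print(off,st())
im=viewer.read_camera("top");cv2.imwrite("pics/a1.png",cv2.resize(im[150:300,350:550,::-1],None,fx=3,fy=3))
E
```

```text
1 [ 0.45  0.33 -0.29  1.81  0.11  1.02 -1.17]
1 [ 0.43  0.45 -0.28  1.89  0.16  0.82 -1.21]
1 [ 0.5   0.58 -0.5   1.74  0.34  0.91 -0.4 ]
1 [ 0.25  0.58 -0.6   1.76  0.4   0.93 -0.78]
1 [ 0.41  0.51 -0.57  1.85  0.35  0.88 -0.58]
-1 [ 0.82  0.43 -0.78  1.79  0.34  1.07  1.78]
-1 [ 0.78  0.56 -0.74  1.87  0.48  0.9   1.67]
-1 [ 0.95  1.01 -1.33  1.72  1.02  1.29  2.26]
-1 [ 0.64  0.98 -1.33  1.74  1.    1.28  1.94]
-1 [ 0.85  0.92 -1.33  1.82  0.97  1.23  2.09]
1 (6.03, array([ 538.8, -149.8,  219.9]), array([-0.6, -0.2,  0.5]))
(7.01, array([ 539.6, -148.6,  121.6]), array([-0.7,  0.4,  0.4]))
22 (7.42, array([ 547. , -146.1,  121.2]), array([-0.3,  0.6, -0.7]))
18 (7.71, array([ 550.7, -145. ,  121. ]), array([ 0.8,  0.3, -0.2]))
14 (7.99, array([ 554.5, -143.8,  121. ]), array([-0.6, -0.5, -0.2]))
```

View pics/a1.png

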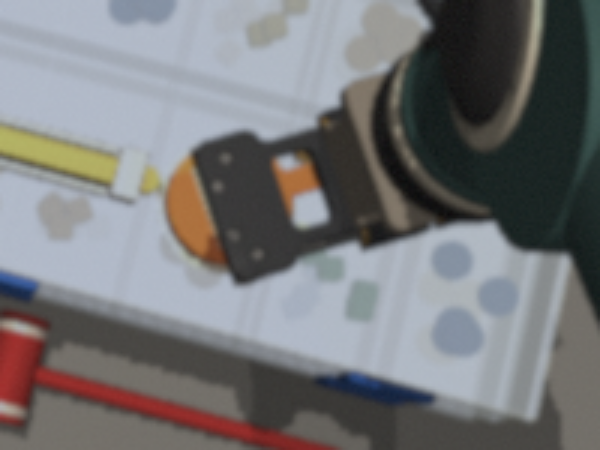

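The hand hides the tab in this view, and the force readings are within noise, so contact is only just starting. I sweep the arc next, then back off and look.

```bash
python3 - <<'E'
from h import *
for th in np.linspace(-0.92,-0.02,8):
    p,r=fin(th,14,121,1); robot.servo_line(p,feed=50,rotation=r); print(round(th,2),st(),(robot.observe()["tcp_pos"]-p).round(1))
p,r=fin(-0.02,30,121,1); robot.servo_line(p,feed=80)
p[2]=230; robot.servo_line(p,feed=200)
robot.servo_line(p+[-60,-170,0],feed=300)
im=viewer.read_camera("top");cv2.imwrite("pics/a2.png",cv2.resize(im[150:300,290:550,::-1],None,fx=3,fy=3))
for c in ("top","side"):
    if c=="side": viewer.read_camera(c)
    for n in ["disc_axis","lever_tab","bolt_tab"]: print(c,n,world(c,n))
print(st())
E
```

```text
-0.92 (8.31, array([ 560.2, -143.4,  120.9]), array([-0.3,  0.3, -0.1])) [-0.  -0.  -0.1]
-0.79 (8.61, array([ 567.4, -141.8,  120.9]), array([-0.1, -0.7, -0.3])) [-0.2 -0.  -0.1]
-0.66 (8.91, array([ 574.5, -139.2,  120.9]), array([ 0.3,  0.3, -0.1])) [-0.2 -0.  -0.1]
-0.53 (9.21, array([ 581.2, -135.8,  121. ]), array([ 0.7, -0.3,  0.5])) [-0.2 -0.  -0. ]
-0.41 (9.51, array([ 587.4, -131.5,  120.9]), array([-0.2,  0.1,  0.1])) [-0.2  0.  -0.1]
-0.28 (9.81, array([ 593.1, -126.5,  120.9]), array([-0.6, -0.2, -0.2])) [-0.2  0.  -0.1]
-0.15 (10.11, array([ 598. , -120.8,  120.9]), array([-0.3,  0.2, -0.4])) [-0.2  0.  -0.1]
-0.02 (10.41, array([ 602.2, -114.5,  120.9]), array([-0.3,  0. ,  0.5])) [-0.2  0.  -0.1]
top disc_axis [(0.89, array([554.6, -86.4, 113.7]))]
top lever_tab [(0.96, array([ 605.8, -102.4,  128. ]))]
top bolt_tab [(0.68, array([593.3,  63.3, 126.6]))]
side disc_axis [(0.6, array([552.5, -82.2, 114.1]))]
side lever_tab [(0.67, array([ 602.5, -102.4,  130.3]))]
side bolt_tab [(0.59, array([588.6,  54.5, 129.9]))]
(12.6, array([ 538.4, -299.1,  230.1]), array([ 0.1,  0.4, -0.6]))
```

View pics/a2.png

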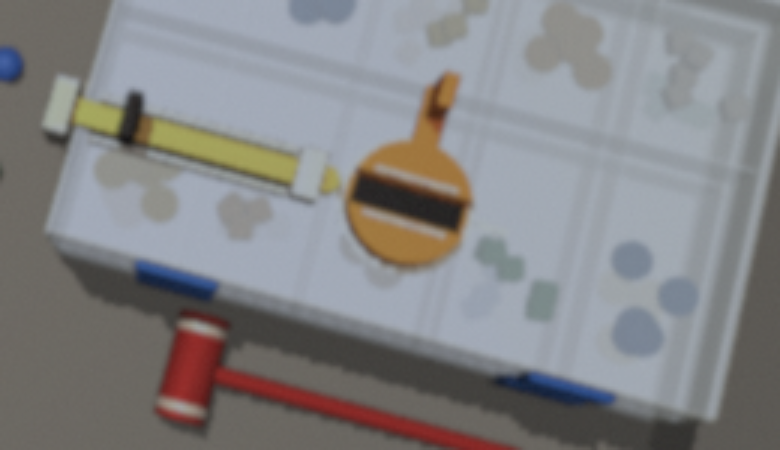

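The slot now lies along the bolt to within about 0.05 rad (white line from (373,170) to (460,190), bolt from (85,112) to (325,178)). Next I push the bolt.

```bash
python3 - <<'E'
from h import *
r=down(YAW+np.pi/2)
robot.movep(org(-50,174,120),r)
robot.servo_line(org(-50,174,26),feed=120); print(st())
robot.servo_line(org(-50,164,26),feed=40); print(st())
for y in range(154,83,-10):
    robot.servo_line(org(-50,y,26),feed=40); print(y,st())
    if np.linalg.norm(st()[2])>15: break
else:
  for y in np.arange(83,74,-1.0):
    robot.servo_line(org(-50,y,26),feed=15)
    f=np.mean([robot.observe()["contact_force"] for _ in range(3)],0); print(y,st(),f.round(1))
    if np.linalg.norm(f)>6: break
p=robot.observe()["tcp_pos"]; d=org(0,1,0)-org(0,0,0)
robot.servo_line(p+15*d,feed=60); robot.servo_line(p+15*d+[0,0,110],feed=200)
robot.servo_line(p+[-150,100,120],feed=300)
for c in ("top","side"):
    im=viewer.read_camera(c)
    a=im[150:300,290:550] if c=="top" else im[90:290,200:460]
    cv2.imwrite(f"pics/b_{c}.png",cv2.resize(a[:,:,::-1],None,fx=2.9,fy=2.9))
    for n in ["disc_axis","lever_tab","bolt_tab"]: print(c,n,world(c,n))
print(st())
E
```

```text
(14.97, array([597. ,  83. , 128.7]), array([ 0.2,  0.5, -0. ]))
(15.38, array([593.9,  72.5, 128.3]), array([-0.7, -0.5, -0.4]))
154 (15.78, array([591.1,  62.7, 127.9]), array([-1.6, -0.1, -0.2]))
144 (16.18, array([588.5,  52.9, 127.9]), array([0.6, 0.3, 0.3]))
134 (16.57, array([585.9,  43.3, 128. ]), array([-0.2, -0.4, -0.4]))
124 (16.98, array([583.3,  33.6, 128. ]), array([0.6, 0.4, 0.3]))
114 (17.38, array([580.8,  24. , 128. ]), array([-0.2, -0.3, -0.2]))
104 (17.77, array([578.2,  14.3, 128. ]), array([-0.3,  0.7,  0.1]))
94 (18.18, array([575.6,   4.6, 127.9]), array([-0.1, -0.5, -0.7]))
84 (18.57, array([573.,  -5., 128.]), array([-0.5, -0.3,  0. ]))
83.0 (18.82, array([572.9,  -5.3, 128. ]), array([-0.2,  0.2, -0.6])) [-0.2  0.2 -0.6]
82.0 (19.07, array([572.8,  -5.8, 128. ]), array([-0.3,  1.9, -0.5])) [-0.3  1.9 -0.5]
81.0 (19.32, array([572.5,  -6.8, 128. ]), array([ 0.2,  1.1, -1.2])) [ 0.2  1.1 -1.2]
80.0 (19.57, array([572.3,  -7.4, 128.1]), array([ 2. ,  4.1, -1.7])) [ 2.   4.1 -1.7]
79.0 (19.82, array([572.2,  -7.5, 128. ]), array([ 2.5,  5.8, -1.4])) [ 2.5  5.8 -1.4]
top disc_axis [(0.62, array([553.8, -89.5, 115.8]))]
top lever_tab [(0.96, array([ 603.5, -101.1,  125.9]))]
top bolt_tab [(0.73, array([568.4, -19.2, 126.5]))]
side disc_axis [(0.68, array([552.9, -82.8, 115.2]))]
side lever_tab [(0.63, array([ 602.8, -100.6,  127.6]))]
side bolt_tab [(0.94, array([566.9, -22.3, 131.3])), (0.62, array([465.3,  23.8,  -0.5]))]
(22.09, array([422.6,  92.3, 247.8]), array([-0.2, -0. , -0.1]))
```

View pics/b_top.png

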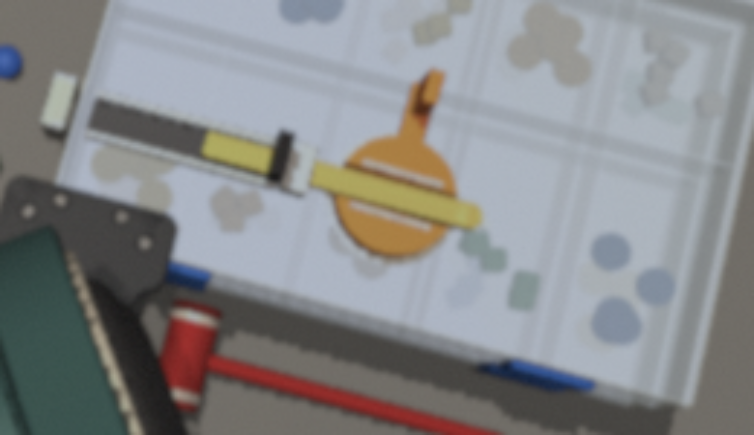

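View pics/b_side.png

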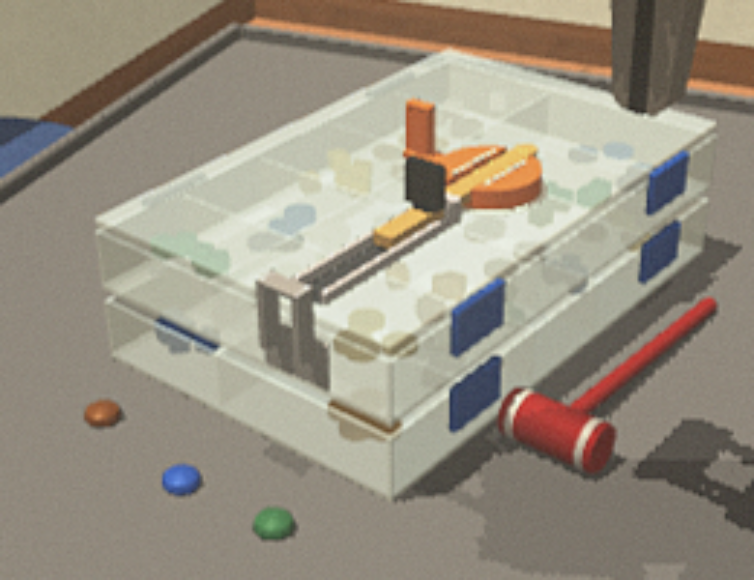

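Both views show the bolt through the disc's slot with its tab against the strap (top crop (283,155)). It moved about 84 mm and stopped moving while the force rose. The keeper is empty, the lid is shut, the gems and mallet are in place, and the hand is clear.

```bash
python3 -c "
from h import *
print(robot.job_done())"
```

```text
the job is handed in; nothing more can be done
None
```

The job is handed in: the disc is lined up and the bolt is pushed through its slot to the stop, with the lid left shut, the gems and mallet untouched, and the hand clear.

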